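Finish the crosswise slat crib from slats racked on edge

TASK

Finish the half-built crib on the rubber mat with the three slats that stand on edge in the rack: first lay the missing slat of the second layer, then lay the other two across it as a third layer, right above the bottom pair. Every slat must end up lying flat, square to the layer below and flush with the crib's outer faces to within about a centimetre. Keep the slats already laid in their places and leave the other things on the table alone.

Things in the scene. Friction and masses are not known exactly. Their poses are not given: they have to be found in the camera images.
- mat: Fixed square black rubber mat, 200 x 200 x 4 mm, turned any way, with the half-built crib centred on it. Origin at the centre of its underside (table level); x, y along its sides, z up. Bottom slats lie along its x, second-layer slats along its y, third-layer slats along its x. The finished crib is 160 x 160 mm in plan and 45 mm high above the mat: three 15 mm layers, two slats each.
- place2 (a point): The empty place in the second layer, 60 mm along +x from the mat's centre, slat lengthwise along the mat's y, centre 26.5 mm above the table (on top of the bottom slats, whose tops are 19 mm above the table). This point is where the centre of the flat slat belongs; axes as the mat's.
- place3a (a point): One third-layer place, 60 mm along +y from the mat's centre, right above a bottom slat, slat lengthwise along the mat's x, centre 41.5 mm above the table (on top of the second-layer slats, whose tops are 34 mm above the table). This point is where the centre of the flat slat belongs; axes as the mat's.
- place3b (a point): The other third-layer place, 60 mm along -y from the mat's centre, slat lengthwise along the mat's x, centre 41.5 mm above the table. This point is where the centre of the flat slat belongs; axes as the mat's.
- laid1a: A loose plain wooden slat, 160 x 40 x 15 mm, already lying flat in the crib: bottom layer, along the mat's x, centre 60 mm along the mat's +y. Origin at its centre; x along its 160 mm length, y across its 40 mm width, z through its 15 mm thickness (up).
- laid1b: A loose plain wooden slat, 160 x 40 x 15 mm, already lying flat in the crib: bottom layer, along the mat's x, centre 60 mm along the mat's -y. Origin at its centre; x along its 160 mm length, y across its 40 mm width, z through its 15 mm thickness (up).
- laid2: A loose plain wooden slat, 160 x 40 x 15 mm, already lying flat in the crib: second layer, along the mat's y, resting across the two bottom slats, centre 60 mm along the mat's -x. Origin at its centre; x along its 160 mm length, y across its 40 mm width, z through its 15 mm thickness (up).
- rack: Fixed white plastic slat rack: a floor 100 x 170 x 6 mm with three slots along its x, 60 mm apart in y (at y = -60, 0, +60 mm); each slot is 19 mm wide between two 5 mm walls that rise 15 mm above the floor (21 mm above the table). Origin at the centre of its underside; z up.
- slata: One of three interchangeable loose wooden slats, 160 x 40 x 15 mm, standing at the start on its long narrow edge in the rack's slot at y = -60 mm, top edge 46 mm above the table. Origin at its centre; x along its 160 mm length, y through its 15 mm thickness (level while on edge, vertical once it lies flat), z across its 40 mm width (up while on edge).
- slatb: One of three interchangeable loose wooden slats, 160 x 40 x 15 mm, standing at the start on its long narrow edge in the rack's slot at y = 0, top edge 46 mm above the table. Origin at its centre; x along its 160 mm length, y through its 15 mm thickness (level while on edge, vertical once it lies flat), z across its 40 mm width (up while on edge).
- slatc: One of three interchangeable loose wooden slats, 160 x 40 x 15 mm, standing at the start on its long narrow edge in the rack's slot at y = +60 mm, top edge 46 mm above the table. Origin at its centre; x along its 160 mm length, y through its 15 mm thickness (level while on edge, vertical once it lies flat), z across its 40 mm width (up while on edge).
- cup: Bystander: small red plastic screw cup, 60 mm across, 38 mm high; origin at the centre of its underside.
- driver: Bystander: screwdriver with a blue grip, 190 mm long, lying flat along its own x; origin at the centre of its underside.
- magnifier: Bystander: round magnifier lying flat, rim 86 mm across and 13 mm high, black handle 18 mm thick reaching to 139 mm along its -x; origin under the centre of the lens.
- phonestand: Bystander: aluminium phone stand, base 85 x 75 mm, about 105 mm high; origin at the centre of its underside.
There are look-alikes about, which are no part of the job. Leave any yellow look-alike of the slata alone.

How it is judged:
By the outcome, as a careful person would: the job done as asked, in the order asked, and still so for the second after the job is handed in, with the robot touching nothing.
It also fails if it takes over 72 s, if anything falls off the work surface, if the arm or the gripper's body presses on something with over 40 N, if the wrist force passes 120 N, or if a joint passes its speed limit or range.

ROBOT

A 6-joint arm with a two-finger parallel gripper is mounted at the origin on the work surface. World frame = base frame: x ahead of the robot, y to its left, z up, the work surface at z = 0. Lengths are in mm, angles in rad, forces in N, time in s.
With the tool pointing down it reaches from about 400 to 825 mm from the base axis. Payload 7 kg.
Tool frame: the origin (TCP) lies at the very end of the fingers, on their centre line; the grasp point (between the pads) lies 19 mm behind it; z points along the fingers, y is the line along which they close (so a half turn about z gives the same grasp; the last joint's range is limited). The gripper opens to 88 mm and grips with 3 to 60 N. Pads are 19 mm wide; open, the fingers measure 130 mm over their backs; the gripper's body (78 mm by 193 mm) begins 47 mm behind the grasp point.
Start: joints at [1.51, 0.359, 0.012, 0, -1.224, -0.288], TCP at [230.703, 634.328, 226.561] pointing down, gripper open.
Joint ranges: [-3.07, 3.07], [-1.43, 2.12], [-1.02, 1.25], [-3.03, 1.67], [-3.05, -0], [-3.03, 3.03]. Speed limits (rad/s): [2.39, 2.39, 3.01, 3.14, 3.14, 3.14].

INTERFACE

Orientations are given as a unit quaternion [x, y, z, w].
In Python, from plant import bot gives the robot as it stands. Calls block until the motion is done:
- bot.move_ptp(position, orientation): joint-space move of the TCP to a pose.
- bot.line_to(position, velocity=150, ori=None): straight line of the TCP; ori=None keeps the orientation; velocity is the mean speed in mm/s.
- bot.move_joints(angles): joint-space move.
- bot.move_gripper(opening, force=None): finger opening in mm; force is the grip in N (None keeps the last); returns when the fingers have stopped.
- bot.pause(seconds).
- bot.solve_ik(position, orientation): joint angles nearest the present ones, or None.
- bot.read_state(): the state.
- bot.camera(name): name is "side" or "top"; returns the picture (420x560x3 uint8, red, green, blue); there is no depth.
- bot.get_calibration(name): a dict with "fx", "fy", "cx", "cy" (pixels), "view" (4x4, takes a point from world to camera coordinates). Camera axes: x right, y up, looking along -z (the intrinsics and any distortion apply to the point x, -y, -z); pixel columns grow to the right and rows downward; lengths in mm; the calibration is good to about 2 mm. A picture is of the moment at which its call begins. get_calibration takes no time and is no camera call.
A pose or a line that the arm cannot do raises bot.Unreachable and nothing moves.
- bot.close_job(): hands the job in; it is judged then, once.
The state is a dict: "t": time; "joint_pos": joint angles; "qvel": joint speeds; "tau": joint torques, N m; "tcp_pos": TCP position; "eef_rot": TCP orientation; "contact_force": force on the tool from outside, world axes, zero at the start; "moment": the same for the moment, N m; "width": finger opening in mm; "finger_force": force on a finger pad.
Only numpy, scipy, OpenCV 4.12 (cv2) and the standard library are available. Lean on these libraries where they do the work, as an engineer would, in place of code of your own. Each camera call takes 0.05 s, during which the arm holds its last target. There are 200 camera calls.

## Working session

There is one attempt and no reset: what is moved stays moved. The work goes in short steps, each a Python script; the robot and the scene stay as the last script left them, time stands still between calls to the robot, and variables do not carry over. Pictures are saved under pics/ and viewed, at most 10 in all, crops included, and the job is handed in when it is done.

```bash
ls; mkdir -p pics; python3 - <<'E'
from plant import bot
import cv2,numpy as np
np.set_printoptions(precision=3,suppress=True)
for n in("top","side"):
    im=bot.camera(n); cv2.imwrite(f"pics/{n}0.png",im[:,:,::-1]); print(bot.get_calibration(n))
s=bot.read_state();print(s)
E
```

```text
pics
{'fx': 420.56265128440936, 'fy': 420.56265128440936, 'cx': 288.9230548731901, 'cy': 208.4625918894165, 'view': array([[   -0.01 ,    -1.   ,    -0.001,    75.1  ],
       [    0.984,    -0.01 ,     0.18 ,  -512.397],
       [   -0.18 ,     0.001,     0.984, -1082.517],
       [    0.   ,     0.   ,     0.   ,     1.   ]])}
{'fx': 442.7200720529004, 'fy': 442.7200720529004, 'cx': 279.33396457680016, 'cy': 199.68720337253723, 'view': array([[    0.95 ,    -0.313,     0.011,  -468.682],
       [    0.193,     0.612,     0.767,  -191.696],
       [   -0.247,    -0.727,     0.641, -1099.647],
       [    0.   ,     0.   ,     0.   ,     1.   ]])}
{'t': 0.1, 'joint_pos': array([ 1.51 ,  0.359,  0.011, -0.   , -1.224, -0.288]), 'qvel': array([ 0.001, -0.001,  0.002,  0.001,  0.002,  0.   ]), 'tau': array([ -0.001, -58.417,  29.375,   7.015,   0.01 ,  -0.   ]), 'tcp_pos': array([230.553, 633.944, 225.702]), 'eef_rot': array([ 0.985, -0.174, -0.   ,  0.001]), 'contact_force': array([0.486, 0.015, 0.855]), 'moment': array([-0.033,  0.029, -0.007]), 'finger_force': 0.0, 'width': 87.56971313906934}
```

View pics/top0.png

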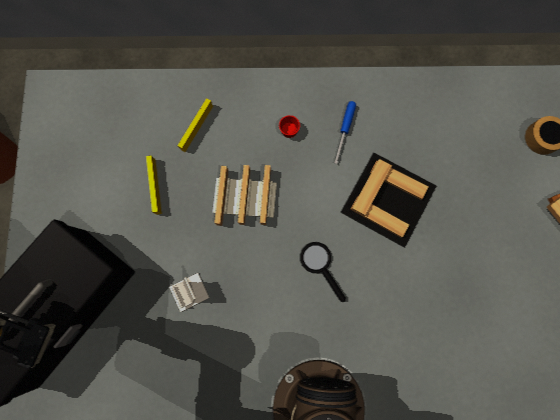

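View pics/side0.png

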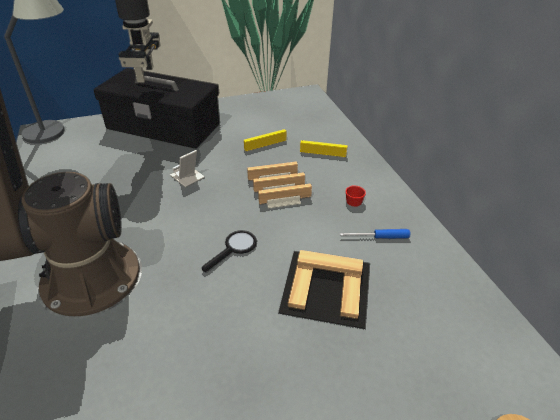

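Top: three plain wood slats standing in the white rack at (221,195), (244,195), (265,195). The look-alikes are two yellow bars at (195,124) and (152,184), which I rule out by colour and because they aren't in the rack. The mat with the crib is at (388,199), and its gap is on the lower-right side. Side: the slats are at (272,171), (279,182), (285,193), the yellow bars at (265,141) and (324,149), and the crib at (328,285). One enlarged crop to confirm.

```bash
python3 - <<'E'
import cv2,numpy as np
t=cv2.imread("pics/top0.png");s=cv2.imread("pics/side0.png")
f=lambda im,x,y:cv2.resize(im[y:y+74,x:x+100],(400,296),interpolation=cv2.INTER_CUBIC)
cv2.imwrite("pics/crop.png",np.vstack([np.hstack([f(t,195,160),f(t,340,157)]),np.hstack([f(s,230,145),f(s,278,252)])]))
for n,im in(("top",t),("side",s)):
    h=cv2.cvtColor(im,cv2.COLOR_BGR2HSV)
    pts=[(221,195),(244,195),(265,195),(195,124),(373,187),(390,230),(400,180),(388,200),(232,195)] if n=="top" else [(272,171),(279,182),(285,193),(265,141),(330,265),(302,290),(350,290),(326,300),(284,202)]
    print([h[y,x].tolist() for x,y in pts])
E
```

```text
[[18, 151, 193], [18, 148, 193], [17, 149, 194], [28, 255, 192], [19, 143, 194], [15, 161, 125], [20, 142, 192], [24, 71, 18], [21, 59, 134]]
[[16, 118, 127], [16, 121, 126], [17, 116, 127], [24, 214, 137], [17, 118, 230], [21, 110, 237], [22, 104, 237], [30, 36, 42], [25, 34, 166]]
```

View pics/crop.png

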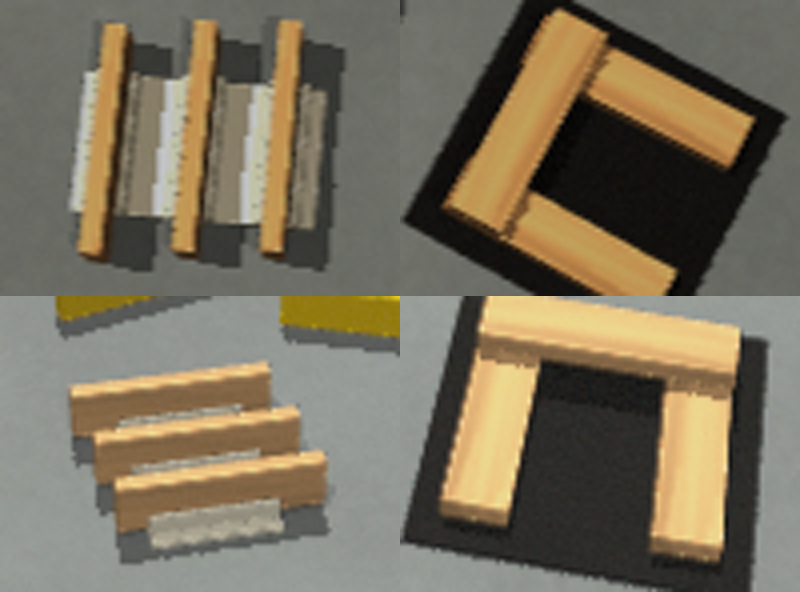

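The crop confirms three plain orange-brown wood slats upright in the rack, and the yellow bars are a different colour. The crib has two parallel bottom slats and one laid across them at its upper-left.

```bash
cat > h.py <<'E'
import cv2,numpy as np
from plant import bot
np.set_printoptions(precision=1,suppress=True)
def ray(n,p):
    c=bot.get_calibration(n);R=c["view"][:3,:3];t=c["view"][:3,3]
    d=R.T@np.array([(p[0]-c["cx"])/c["fx"],-(p[1]-c["cy"])/c["fy"],-1.]);return -R.T@t,d
def on(n,p,z):
    o,d=ray(n,p);return o+d*(z-o[2])/d[2]
def tri(p,q):
    o,d=ray("top",p);u,e=ray("side",q)
    k=np.linalg.lstsq(np.c_[d,-e],u-o,rcond=None)[0];a=o+k[0]*d;b=u+k[1]*e
    return (a+b)/2,np.linalg.norm(a-b)
def comps(im,lo,hi,roi,amin=40):
    h=cv2.cvtColor(im,cv2.COLOR_RGB2HSV);m=cv2.inRange(h,lo,hi);x,y,w,g=roi
    k=np.zeros_like(m);k[y:y+g,x:x+w]=m[y:y+g,x:x+w]
    cs=[c for c in cv2.findContours(k,cv2.RETR_EXTERNAL,cv2.CHAIN_APPROX_NONE)[0] if cv2.contourArea(c)>amin]
    return sorted(cs,key=lambda c:c[:,0,0].mean())
E
cat > m.py <<'E'
from h import *
L=lambda f:cv2.imread(f)[:,:,::-1].copy()
t=L("pics/top0.png");s=L("pics/side0.png")
def cen(c):
    M=cv2.moments(c);return np.array([M["m10"],M["m01"]])/M["m00"]
T=comps(t,(10,100,160),(23,200,255),(200,150,90,90));S=comps(s,(10,60,160),(23,200,255),(240,155,80,60),15)
print("rack",len(T),len(S))
for c in T: 
    r=cv2.minAreaRect(c);b=cv2.boxPoints(r);w=np.array([on("top",p,46)[:2] for p in b]);e=[w[1]-w[0],w[2]-w[1]];l=max(e,key=np.linalg.norm)
    print("T",cen(c),on("top",cen(c),46),[np.linalg.norm(v) for v in e],np.degrees(np.arctan2(l[1],l[0])))
for c in S: print("S",cen(c),cv2.contourArea(c),on("side",cen(c),46))
if len(T)==len(S)==3:
    for a,b in zip(T,S): print("tri",*tri(cen(a),cen(b)))
# mat: hull of dark region
C=[]
for n,im,roi in(("top",t,(335,145,110,110)),("side",s,(270,245,110,90))):
    d=comps(im,(0,0,0),(180,255,30 if n=="top" else 70),roi,300)
    hl=cv2.convexHull(np.vstack(d));q=cv2.approxPolyN(hl,4)[0].astype(float);print(n,q.tolist());w=np.array([on(n,p,4)[:2] for p in q])
    print(w.mean(0),[np.linalg.norm(w[i]-w[i-1]) for i in range(4)],[np.degrees(np.arctan2(*(w[i]-w[i-1])[::-1]))%90 for i in range(4)])
    for c in comps(im,(10,70,160 if n=="top" else 200),(26,200,255),roi): print(" wood",cv2.contourArea(c),cv2.minAreaRect(c),cen(c))
E
python3 m.py
```

```text
rack 3 3
T [220.  194.1] [554.7 256.   46. ] [np.float64(156.57561747124197), np.float64(13.048278589941155)] -5.029084649997319
T [242.9 193.2] [556.4 193.9  46. ] [np.float64(158.62588091325426), np.float64(13.276761436713358)] -5.158469175199814
T [264.6 193.2] [555.8 135.5  46. ] [np.float64(158.69627086984738), np.float64(13.656363007657163)] -4.765452441519201
S [272.6 165.5] 124.5 [555.3 256.4  46. ]
S [278.7 176.8] 146.0 [555.2 194.8  46. ]
S [285.5 188.1] 156.0 [556.9 136.1  46. ]
tri [554.8 255.9  46.4] 0.4531422223109546
tri [555.6 193.9  46.8] 1.3641133407117443
tri [556.2 135.3  46.6] 0.9873135712125197
top [[436.0, 185.0], [404.0, 247.0], [340.0, 212.0], [373.0, 152.0]]
[ 546.6 -208.3] [np.float64(199.03994024975947), np.float64(200.5031771185356), np.float64(198.77861947587502), np.float64(199.76408088372983)] [np.float64(60.30287780186585), np.float64(59.948734398853816), np.float64(60.09025671954483), np.float64(60.02276913512789)]
 wood 724.0 ((371.30462646484375, 186.16183471679688), (14.7645902633667, 55.63628387451172), 27.979475021362305) [371.5 186.5]
 wood 500
[... 260 characters left out ...]
263.0], [365.0, 329.0], [278.0, 313.0], [293.0, 251.0]]
[ 544.2 -209.7] [np.float64(198.8436106922338), np.float64(200.52668448460003), np.float64(198.64091312388538), np.float64(199.64176698426826)] [np.float64(60.071436101372285), np.float64(60.39673353855092), np.float64(59.81581950174609), np.float64(60.45691669213362)]
 wood 530.5 ((300.140625, 285.9251403808594), (16.479503631591797, 36.34465026855469), 11.768289566040039) [300.3 286.3]
 wood 672.5 ((330.2229919433594, 260.0878601074219), (63.996646881103516, 11.6452054977417), 8.972626686096191) [330.3 260.1]
 wood 554.5 ((350.8965759277344, 294.74139404296875), (17.024324417114258, 37.37046813964844), 4.763641834259033) [350.7 294.8]
```

```bash
python3 - <<'E'
from h import *
for a,b in(((371.4,186.3),(330.3,260.1)),((387.4,220.5),(300.3,286.1)),((407.1,183.3),(350.8,294.8))): print(tri(a,b))
print(on("top",(371.4,186.3),34),on("side",(330.3,260.1),34))
for a,b in zip([(436,185),(404,247),(340,212),(373,152)],[(369,263),(365,329),(278,313),(293,251)]):
  print(tri(a,b), [tri(a,q)[1].round(1) for q in [(369,263),(365,329),(278,313),(293,251)]])
E
```

```text
(array([ 575.3, -156.9,   33.6]), np.float64(0.47237752462590715))
(array([ 481.4, -199.3,   17.8]), np.float64(1.5500456928914712))
(array([ 585.8, -259.7,   17.5]), np.float64(1.143686310612713))
[ 574.9 -156.7   34. ] [ 575.3 -157.2   34. ]
(array([ 567.7, -295.1,  164.2]), np.float64(44.17456348812912)) [np.float64(44.2), np.float64(2.7), np.float64(169.8), np.float64(96.6)]
(array([ 503.3, -296.8,  -37.6]), np.float64(193.10734423469762)) [np.float64(213.2), np.float64(193.1), np.float64(1.1), np.float64(56.5)]
(array([ 503.8,  -95.3, -215. ]), np.float64(86.16965946434244)) [np.float64(191.6), np.float64(160.2), np.float64(86.2), np.float64(1.9)]
(array([ 560.7, -142.9,  107.1]), np.float64(168.4645665075653)) [np.float64(2.5), np.float64(72.1), np.float64(268.0), np.float64(168.5)]
```

Measured: slat tops at z≈46, mat centre about (545.3, −209), mat x at −120°. Each slat gets gripped on edge, set tilted at a free spot on the table so that it tips flat when released, located again by camera, regrasped across its width and placed. Checking IK first, then running the first staging.

```bash
cat > a.py <<'E'
from h import *
from scipy.spatial.transform import Rotation as R
def q(yaw,tilt=0):  # tool x along yaw (deg), z down, leaning about tool x
    return (R.from_euler("z",yaw,degrees=True)*R.from_euler("x",180+tilt,degrees=True)).as_quat()
RK=[(556.2,135.3),(555.6,194.0),(554.8,256.0)]; YR=-5
TH=np.radians(-120);C=np.array([545.3,-209.]);ex=np.array([np.cos(TH),np.sin(TH)]);ey=np.array([-ex[1],ex[0]])
PL=[(C+60*ex,-30,19),(C+60*ey,60,34),(C-60*ey,60,34)]
ST=(548,62,20.5);PHI=27
def st(m):
    s=bot.read_state();print(m,"t %.1f w %.1f ff %.1f"%(s["t"],s["width"],s["finger_force"]),s["tcp_pos"],s["contact_force"])
def stage(i):
    x,y=RK[i]
    bot.move_gripper(40);bot.move_ptp((x,y,130),q(YR));bot.line_to((x,y,25),150)
    bot.move_gripper(5,30);st("grip");bot.line_to((x,y,110),200)
    X,Y,Z=ST;bot.move_ptp((X,Y,90),q(YR,PHI));bot.line_to(ST,120);st("down")
    bot.move_gripper(27)
    u=np.array([np.sin(np.radians(YR)),-np.cos(np.radians(YR)),0])*np.sin(np.radians(PHI))+[0,0,np.cos(np.radians(PHI))]
    bot.line_to(np.array(ST)+45*u,100);bot.line_to(np.array(ST)+120*u,300);st("off")
def find():
    out=[]
    for n in("top","side"):
        im=bot.camera(n);cv2.imwrite(f"pics/last_{n}.png",im[:,:,::-1])
        c0=[280,150,80,90] if n=="top" else [255,195,75,60]
        cs=comps(im,(8,70,150 if n=="top" else 180),(26,200,255),c0,150)
        for c in cs:
            r=cv2.minAreaRect(c);w=np.array([on(n,p,15)[:2] for p in cv2.boxPoints(r)]);e=[w[1]-w[0],w[2]-w[1]];l=max(e,key=np.linalg.norm)
            a=(np.degrees(np.arctan2(l[1],l[0]))+90)%180-90;out.append((n,w.mean(0),a,np.linalg.norm(e[0]),np.linalg.norm(e[1]),r[0]))
    for o in out:print(*o)
    return out
def grasp_place(xy,yaw,k):
    x,y=xy;p,a,z=PL[k]
    bot.move_gripper(70);bot.move_ptp((x,y,90),q(yaw));bot.line_to((x,y,4),150);bot.move_gripper(30,30);st("flat grip")
    bot.line_to((x,y,110),200);bot.move_ptp((*p,z+70),q(a));bot.line_to((*p,z+5),120);st("placed")
    bot.move_gripper(52);bot.line_to((*p,z+90),200);st("clear")
E
python3 - <<'E'
from a import *
for n,p,o in [("rack%d"%i,(*r,25),q(YR)) for i,r in enumerate(RK)]+[("st",ST,q(YR,PHI)),("sth",(548,0,130),q(YR,PHI)),("flat",(548,40,4),q(YR))]+[("p%d %d"%(k,d),(*v[0],v[2]+5),q(v[1]+d)) for k,v in enumerate(PL) for d in(0,180)]:
    j=bot.solve_ik(p,o);print(n,np.array(p),None if j is None else np.round(j,2))
E
```

```text
rack0 [556.2 135.3  25. ] [ 0.6  0.4 -0.5  0.  -0.7  0.9]
rack1 [555.6 194.   25. ] [ 0.7  0.4 -0.4  0.  -0.7  0.8]
rack2 [554.8 256.   25. ] [ 0.8  0.5 -0.4  0.  -0.8  0.7]
st [548.   62.   20.5] [ 0.1  0.4 -0.3 -0.6 -0.9  1.8]
sth [548   0 130] [-0.   0.3 -0.2 -0.5 -1.1  1.8]
flat [548  40   4] [ 0.4  0.4 -0.5  0.  -0.7  1.1]
p0 0 [ 515.3 -261.    24. ] [-0.1  0.4 -0.4  0.  -0.7  1.2]
p0 180 [ 515.3 -261.    24. ] [-0.1  0.4 -0.4 -0.  -0.7 -2. ]
p1 0 [ 597.3 -239.    39. ] [-0.1  0.5 -0.3  0.  -0.8  2.7]
p1 180 [ 597.3 -239.    39. ] [-0.1  0.5 -0.3  0.  -0.8 -0.5]
p2 0 [ 493.3 -179.    39. ] [ 0.   0.3 -0.6  0.  -0.7  2.6]
p2 180 [ 493.3 -179.    39. ] [ 0.   0.3 -0.6  0.  -0.7 -0.6]
```

```bash
sed -i 's/,60,34)/,-120,34)/g' a.py; cat >> a.py <<'E'
HOME=[1.3,0.359,0.012,0,-1.224,0.3]
E
python3 - <<'E'
from a import *
stage(0);bot.move_joints(HOME);st("home");find()
E
cp pics/last_top.png pics/s1.png
```

```text
grip t 4.6 w 14.8 ff 30.0 [556.4 135.4  25.5] [-1.4 -0.1  3.3]
down t 6.7 w 14.7 ff 30.0 [547.7  62.6  19.9] [ 1.1  0.3 -1.2]
off t 8.2 w 27.0 ff 0.0 [543.6   7.6 128.1] [-0.   0.6 -0.5]
home t 10.4 w 26.7 ff 0.0 [358.7 571.5 226.1] [ 0.1 -0.3  0.5]
top [545.8  44.6] -4.816648097660561 159.17395973331276 39.59556496319183 (297.9363098144531, 199.1827392578125)
side [544.6  45.5] -4.740791960161943 163.95945732717655 41.08908761469558 (291.1458740234375, 216.4627685546875)
```

View pics/s1.png

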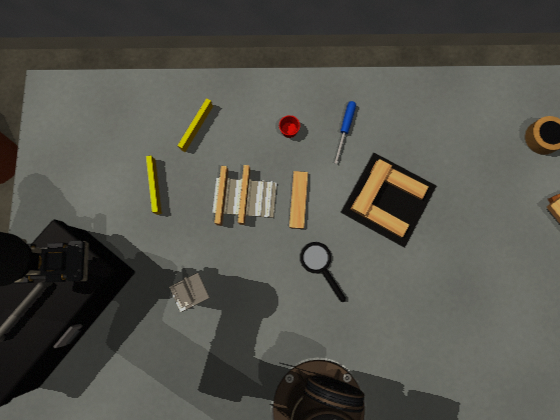

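The slat lies flat at pixel (298,199), clear of the rack and the mat. Next: place it, stage the second slat, and look from the home pose.

```bash
python3 - <<'E'
from a import *
grasp_place((545.3,45),-4.9,0)
stage(1);bot.move_joints(HOME);st("home");find()
t=cv2.imread("pics/last_top.png");s=cv2.imread("pics/last_side.png")
f=lambda im,x,y:cv2.resize(im[y:y+110,x:x+110],(400,400),interpolation=cv2.INTER_CUBIC)
cv2.imwrite("pics/s2.png",np.hstack([f(t,335,145),f(s,270,235)]))
for n in("top","side"):
    im=cv2.imread(f"pics/last_{n}.png")[:,:,::-1].copy()
    for c in comps(im,(10,70,160 if n=="top" else 200),(26,200,255),(335,145,110,110) if n=="top" else (270,245,110,90)):
        r=cv2.minAreaRect(c);print(n,r,on(n,r[0],34))
E
```

```text
flat grip t 14.8 w 40.0 ff 30.0 [545.5  45.    4.4] [-1.2 -0.1  4.1]
placed t 17.3 w 39.9 ff 30.0 [ 515.8 -260.3   23.9] [ 0.8 -0.1 -0.4]
clear t 18.4 w 52.1 ff 0.0 [ 515.4 -260.9  109.6] [-0.9  0.8 -0.7]
grip t 21.9 w 14.9 ff 30.0 [555.8 194.2  25.5] [-0.1  0.4  2. ]
down t 24.1 w 14.8 ff 30.0 [547.7  62.6  19.8] [ 0.1  0.4 -1.6]
off t 25.6 w 27.4 ff 0.0 [543.6   7.6 128.1] [-0.1  1.1 -0.7]
home t 27.8 w 26.7 ff 0.0 [358.7 571.6 226.1] [ 0.6 -1.1  0.3]
top [547.3  44.5] -4.843284194299443 158.8217284520904 39.60460769405928 (297.9879455566406, 198.6594696044922)
side [546.9  45.7] -4.8606311317170565 163.63746326409145 41.15080356404821 (291.8899841308594, 216.26651000976562)
top ((371.30462646484375, 186.16183471679688), (14.7645902633667, 55.63628387451172), 27.979475021362305) [ 575.3 -156.5   34. ]
top ((380.7264099121094, 216.79246520996094), (25.739072799682617, 13.500873565673828), 29.05460548400879) [ 490.  -178.1   34. ]
top ((400.50006103515625, 180.00001525878906), (25.043960571289062, 12.969194412231445), 26.56505012512207) [ 591.9 -237.5   34. ]
top ((410.04925537109375, 207.2633514404297), (14.454119682312012, 56.112091064453125), 27.699472427368164) [ 515.4 -259.    34. ]
side ((326.0082092285156, 288.20318603515625), (70.20841979980469, 32.6763801574707), 9.950627326965332) [ 530.6 -235.6   34. ]
side ((330.2229919433594, 260.0878601074219), (63.996646881103516, 11.6452054977417), 8.972626686096191) [ 575.1 -157.1   34. ]
```

View pics/s2.png

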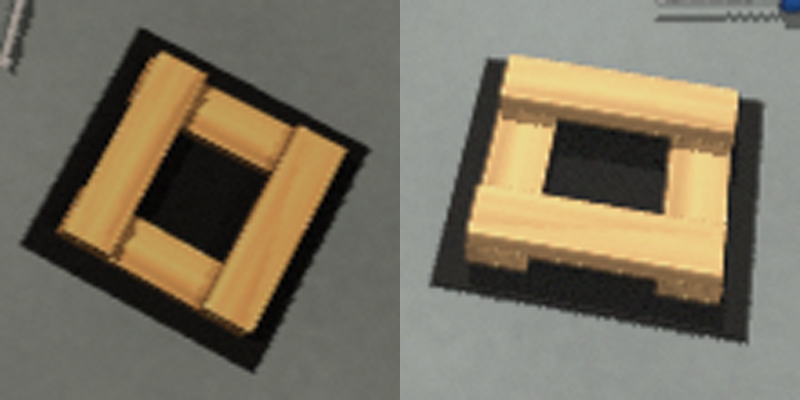

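The second layer is square and flush: tops at (575,−157) and (515,−259), 119 mm apart. The second slat lies flat at (547,45).

```bash
python3 - <<'E'
from a import *
grasp_place((547.1,45),-4.9,1)
stage(2);bot.move_joints(HOME);st("home");find()
t=cv2.imread("pics/last_top.png");s=cv2.imread("pics/last_side.png")
f=lambda im,x,y:cv2.resize(im[y:y+110,x:x+110],(400,400),interpolation=cv2.INTER_CUBIC)
cv2.imwrite("pics/s3.png",np.hstack([f(t,335,145),f(s,270,235)]))
E
```

```text
flat grip t 32.2 w 39.5 ff 30.0 [547.2  45.    4.3] [-1.2  0.1  5.1]
placed t 34.9 w 39.8 ff 30.0 [ 597.5 -238.5   38.9] [-0.7 -0.1 -0.4]
clear t 36.0 w 52.3 ff 0.0 [ 597.3 -238.9  124.7] [ 0.4 -0.6 -0.8]
grip t 39.6 w 14.9 ff 30.0 [555.  256.2  25.5] [-1.4 -0.4  3.3]
down t 41.9 w 15.1 ff 30.0 [547.7  62.6  19.8] [-0.8 -0.2  0.2]
off t 43.4 w 27.3 ff 0.0 [543.6   7.6 128.1] [-0.4  0.6 -0.7]
home t 45.6 w 26.8 ff 0.0 [358.7 571.5 226.1] [ 0.7 -0.2 -0.6]
top [546.3  44.6] -5.0097670030126835 158.9868041595144 39.222800962905396 (297.9512939453125, 198.99618530273438)
side [546.7  45.8] -4.736531156178415 164.1091349289035 41.26225379502913 (291.8114929199219, 216.25582885742188)
```

View pics/s3.png

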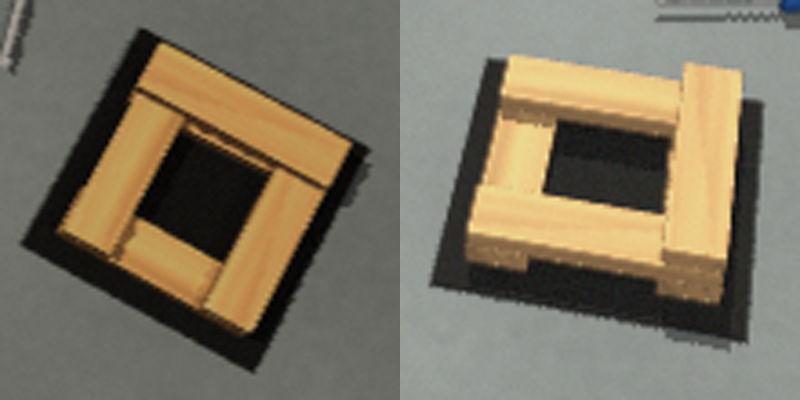

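The third-layer slat lies flat and flush along the crib's upper-right face. Now the last one.

```bash
python3 - <<'E'
from a import *
grasp_place((546.5,45),-4.9,2)
bot.move_joints(HOME);st("home")
t=bot.camera("top")[:,:,::-1];s=bot.camera("side")[:,:,::-1]
f=lambda im,x,y:cv2.resize(im[y:y+110,x:x+110],(400,400),interpolation=cv2.INTER_CUBIC)
cv2.imwrite("pics/s4.png",np.vstack([np.hstack([f(t,335,145),f(s,270,235)]),cv2.resize(np.hstack([t,s])[60:320],(800,190))]))
im=t[:,:,::-1].copy()
def cen(c):return cv2.minAreaRect(c)
for c in comps(im,(10,70,160),(26,200,255),(335,145,110,110)): r=cen(c);print(r,on("top",r[0],49))
E
```

```text
flat grip t 50.0 w 39.5 ff 30.0 [546.6  45.    4.4] [-1.3 -0.6  4.3]
placed t 52.7 w 39.9 ff 30.0 [ 493.5 -178.7   38.8] [ 0.2  0.2 -0.6]
clear t 53.8 w 51.9 ff 0.0 [ 493.4 -178.9  124.5] [ 0.  -1.2  0.1]
home t 56.5 w 52.2 ff 0.0 [358.7 571.6 226.3] [-0.6 -0.1 -0.1]
((388.07647705078125, 201.85986328125), (59.53728485107422, 41.18128204345703), 28.610462188720703) [ 528.  -196.5   49. ]
((401.8530578613281, 175.9531707763672), (58.6443977355957, 13.522708892822266), 27.979473114013672) [ 599.4 -237.7   49. ]
```

View pics/s4.png

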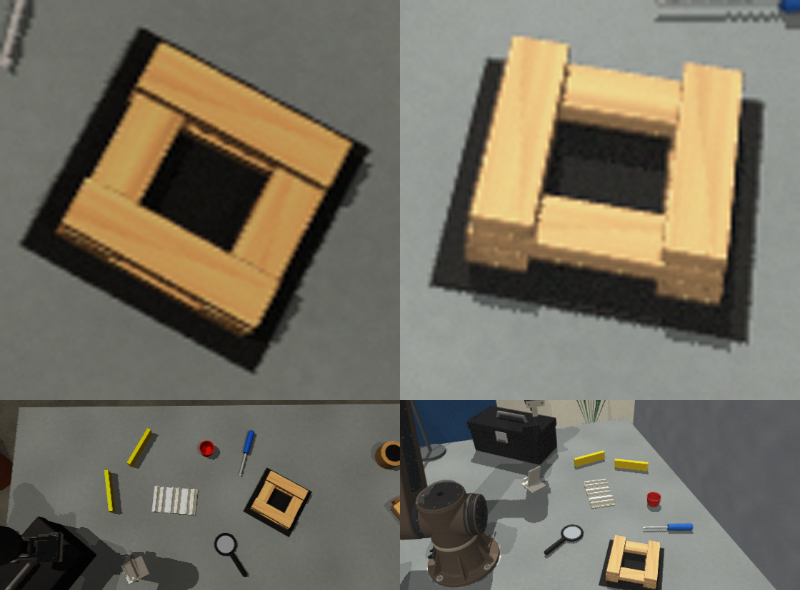

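The finished crib shows both third-layer slats flat and flush above the bottom pair. The rack is empty and the bystanders have not moved.

```bash
python3 -c "
from plant import bot
print(bot.close_job())"
```

```text
the job is handed in; nothing more can be done
None
```

The crib is finished and handed in at about 57 s of the 72 s allowed: the missing second-layer slat went in first, then the two third-layer slats, all flat and flush in the last pictures, with nothing else moved.

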